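Bed a splashback panel's tiles with a pressing roller

ROBOT

A 6-joint arm with a two-finger parallel gripper is mounted at the origin on a cart in front of the work surface, level with it; the furniture and walls round the work are solid. World frame = base frame: x ahead of the robot, y to its left, z up, the work surface at z = 0. Lengths are in mm, angles in rad, forces in N, time in s.
With the tool pointing down it reaches from about 300 to 775 mm from the base axis. Payload 14.6 kg.
Tool frame: the origin (TCP) lies between the finger pads; the fingertips stand manip.tip_reach ahead of it and the grasp point (between the pads) lies 5 mm behind it (manip.tip_reach is the distance from the TCP to the fingertips, in mm); z points along the fingers, y is the line along which they close (so a half turn about z gives the same grasp; the last joint's range is limited). The gripper opens to 94 mm and grips with 3 to 60 N. Pads are 16 mm wide; open, the fingers measure 119 mm over their backs; the gripper's body (75 mm by 177 mm) begins 78 mm behind the grasp point.
Start: joints at [1.203, 0.3, 1.521, -0, 1.321, -0.067], TCP at [162.954, 525.296, 219.446] pointing down, gripper open.
Joint ranges: [-3.03, 3.03], [-0.79, 2.21], [0.23, 2.52], [-1.04, 4.18], [0, 3.07], [-2.55, 2.55]. Speed limits (rad/s): [2.22, 2.22, 2.57, 3.14, 3.14, 3.14].

INTERFACE

Orientations are given as [roll, pitch, yaw] about the fixed x, y, z axes, in that order (R = Rz(yaw) Ry(pitch) Rx(roll)).
In Python, from cell import manip gives the robot as it stands. The module is installed in compiled form; this text tells all that it offers.
- The arm moves only by the shell command python3 -m creep 'ROWS' [FORCE]. ROWS is JSON, a list of rows, each a list of 3 entries, a list of its own where there are three numbers: the opening, from -1 (shut) to 1 (fully open), then the shift along the tool's x, y, z in cm, then the turn about the tool's z in units of 5 degrees (1.0 is 5 degrees). In form: [[grip, [tx, ty, tz], roll], ...]. A call has 1 to 12 rows; each row is the pose to reach, as a shift and turn from the pose commanded when the call began, along the tool's axes at that moment; what a row does not reach only later rows make up. A row lasts 1/10 s, in which the tool goes at most 50 mm and 8.59 degrees, less where a joint would pass 70% of its speed; a pose out of reach is approached as far as the arm can. A call with a gripper value outside its range is refused whole. The fingers move at their own pace and stop on an object; FORCE is the grip in N (left out, the last holds). Time passes only in rows, so rows that repeat a pose let the fingers close. It gives the time, the measured TCP pose, the force, the opening and the grip force at its end, in the units of the state.
- manip.read_state(): the state, without advancing time (a new reading comes with each control period).
- manip.camera(name): name is "scene" or "top"; returns the picture (420x560x3 uint8, red, green, blue); there is no depth.
- manip.camera_params(name): a dict with "fovy" (degrees; the focal length in pixels is half the picture's height over the tangent of half this angle, whatever the lens; pixels are square), "cx", "cy" (the principal point, pixels), "origin" and "attitude" of the camera in the world. Camera axes: x right, y down, z forward; pixel columns grow to the right and rows downward; lengths in mm; the calibration is good to about 2 mm. A picture is of the moment at which its call begins. camera_params takes no time and is no camera call.
- manip.sign_off(): hands the job in; it is judged then, once.
The state is a dict: "clock": time; "joints": joint angles; "qd": joint speeds; "effort": joint torques, N m; "eef_pos": TCP position; "eef_rot": TCP orientation; "wrist_force": force on the tool from outside, world axes, zero at the start; "moment": the same for the moment, N m; "finger_gap": finger opening in mm; "finger_force": force on a finger pad.
Only numpy, scipy, OpenCV 4.12 (cv2) and the standard library are available. Lean on these libraries where they do the work, as an engineer would, in place of code of your own. Each camera call takes 0.05 s, during which the arm holds its last target. There are 200 camera calls.

TASK

Press every tile of the splashback panel flush with its aluminium trim, using the pressing roller. Lift the roller out of its stand by the handle, set it down on its rolls and let go, then take it again by the wooden block over the rolls and roll it along both lanes of tiles with a firm, steady pressure of about 20 N, never above 50 N, or tiles crack. Finish with the roller standing on its rolls on the worktop, off the panel; press no tile with the fingers and leave the other things where they are.

Things in the scene. Friction and masses are not known exactly. Their poses are not given: they have to be found in the camera images.
- roller: Pressing roller, 0.36 kg: aluminium carriage 80 mm long (x), 71 wide (y), deck top at z = 42 mm, on two rubber rolls, with a wooden block on the deck and a handle to the rear. Origin: under its middle, level with the rolls' underside. x: nose, the way it rolls; y: along the axles; z: up as it stands on its rolls, which it does by itself. Starts pitched nose down by 40 degrees in the stand.
- roll_front: the roller's front roll, black rubber, 32 mm in diameter, 60 mm long (y), turning with a slight drag; origin at the middle of its axle, at x = 24, z = 16 mm in the roller's frame
- roll_rear: the roller's rear roll, the same, its axle at x = -24, z = 16 mm in the roller's frame
- block (a point): point on the axis of the roller's upright wooden pressing block, at which to grip it for rolling: x = 0, y = 0, z = 70 mm in the roller's frame, axes as the roller's. The block is 36 mm (x) by 26 mm (y) and reaches from z = 42 mm (the deck, 71 mm wide) to z = 90 mm
- handle (a point): point on the axis of the roller's straight wooden handle at which to carry it: x = -93, y = 0, z = 114 mm in the roller's frame, axes as the roller's. The handle runs along (-0.643, 0, 0.766), is 20 mm wide (y) by 26 mm, wooden from 55 mm below this point to its end 29 mm beyond (keep the palm off it). Vertical while the roller sits in the stand, it sticks out 80 mm there
- stand: the roller's stand, fixed: open box of pale wood, 116 mm long (x), 92 wide (y), 125 high, walls 6 mm, a ramp inside on which the roller sits nose down. Origin: centre of its underside. x: the way the roller's nose points. The handle rises at x = -22, y = 0 mm. The roller comes out straight upward; 120 mm clears the walls
- underlay: brown cardboard sheet fixed on the worktop, 190 mm (x) by 262 mm (y). Origin: centre of its underside. The splashback panel (164 by 236 mm, two lanes of four tiles along y, aluminium edge trim 10 mm wide) lies centred on it on two odd battens: mid-panel the trim's top is 30 to 36 mm above the worktop, sloping up to 0.055 rad either way along y; neither is given: feel for it
- tile_a1 (a joint): how far tile a1 (69 by 51 mm, its centre at x = -36, y = 81 mm in the frame of the underlay) has been pressed into its adhesive bed: 0 = stands 3 mm proud, 0.003 m = fully bedded, flush with the trim. Goes straight down under some 7 N on the tile, stays where it was pressed, stops firmly at the bottom.
- tile_a2 (a joint): how far tile a2 (69 by 51 mm, its centre at x = -36, y = 27 mm in the frame of the underlay) has been pressed into its adhesive bed: 0 = stands 3 mm proud, 0.003 m = fully bedded, flush with the trim. Goes straight down under some 7 N on the tile, stays where it was pressed, stops firmly at the bottom.
- tile_a3 (a joint): how far tile a3 (69 by 51 mm, its centre at x = -36, y = -27 mm in the frame of the underlay) has been pressed into its adhesive bed: 0 = stands 3 mm proud, 0.003 m = fully bedded, flush with the trim. Goes straight down under some 7 N on the tile, stays where it was pressed, stops firmly at the bottom.
- tile_a4 (a joint): how far tile a4 (69 by 51 mm, its centre at x = -36, y = -81 mm in the frame of the underlay) has been pressed into its adhesive bed: 0 = stands 3 mm proud, 0.003 m = fully bedded, flush with the trim. Goes straight down under some 7 N on the tile, stays where it was pressed, stops firmly at the bottom.
- tile_b1 (a joint): how far tile b1 (69 by 51 mm, its centre at x = 36, y = 81 mm in the frame of the underlay) has been pressed into its adhesive bed: 0 = stands 3 mm proud, 0.003 m = fully bedded, flush with the trim. Goes straight down under some 7 N on the tile, stays where it was pressed, stops firmly at the bottom.
- tile_b2 (a joint): how far tile b2 (69 by 51 mm, its centre at x = 36, y = 27 mm in the frame of the underlay) has been pressed into its adhesive bed: 0 = stands 3 mm proud, 0.003 m = fully bedded, flush with the trim. Goes straight down under some 7 N on the tile, stays where it was pressed, stops firmly at the bottom.
- tile_b3 (a joint): how far tile b3 (69 by 51 mm, its centre at x = 36, y = -27 mm in the frame of the underlay) has been pressed into its adhesive bed: 0 = stands 3 mm proud, 0.003 m = fully bedded, flush with the trim. Goes straight down under some 7 N on the tile, stays where it was pressed, stops firmly at the bottom.
- tile_b4 (a joint): how far tile b4 (69 by 51 mm, its centre at x = 36, y = -81 mm in the frame of the underlay) has been pressed into its adhesive bed: 0 = stands 3 mm proud, 0.003 m = fully bedded, flush with the trim. Goes straight down under some 7 N on the tile, stays where it was pressed, stops firmly at the bottom.
- squeeze_bottle: bystander: white squeeze bottle with blue cap, 50x83x189 mm. Origin: at its underside
- sauce_bottle: bystander: dark sauce bottle with red cap, 59 mm across, 204 mm high. Origin: at its underside
- jam_jar: bystander: jam jar with white lid, 65 mm across, 90 mm high. Origin: at its underside
- tin: bystander: small blue and white food tin, 58 mm across, 72 mm high. Origin: at its underside
- salt: bystander: glass salt shaker, 44 mm across, 90 mm high. Origin: at its underside
- garlic: bystander: garlic bulb, 54 mm across. Origin: at its underside

How it is judged (in metres and radians):
On the way, in this order (a step that is already met when the one before it is completed fails the run):
1. the roller is out of its stand, standing on its rolls, and let go (angle between roller's own z axis and vertical below 0.15 rad and horizontal distance between roller and stand above 0.1 m and contact force between the fingers and roller below 0.1 N and linear speed of roller below 0.03 m/s and height (world z) of roller below 0.05 m), for 0.2 s.
2. held by the block, the roller rolls along the tiles under pressure (10 N or more) (distance between the grasp point and block below 0.035 m and contact force between roller and underlay above 10 N and angular speed of any of roll_front, roll_rear above 0.8 rad/s), for 0.2 s.
At the end, for the whole second after the job is handed in: all eight tiles are pressed at least 2.4 mm of their 3 mm, and the roller stands still and level on its two rolls on the worktop (within 0.1 rad, origin within 8 mm of the worktop), off the panel and outside its stand (value of joint each of tile_a1, tile_a2, tile_a3, tile_a4, tile_b1, tile_b2, tile_b3, tile_b4 above 0.0024 m and angle between roller's own z axis and vertical below 0.1 rad and height (world z) of roller between -0.01 and 0.008 m and linear speed of roller below 0.02 m/s and horizontal distance between roller and stand above 0.1 m); the robot touches nothing.
It fails at once if roller and panel press on each other with more than 50 N (tiles crack) (contact force between roller and underlay above 50 N).
It fails at once if the fingers press on the panel or its tiles (over 3 N) (contact force between the fingers and underlay above 3 N).
It fails at once if one of the bystanders is moved by more than 20 mm (distance of any of squeeze_bottle, sauce_bottle, jam_jar, tin, salt, garlic from where it was at the start of the episode above 0.02 m).
It also fails if it takes over 72 s, if anything falls off the work surface, if the arm or the gripper's body presses on something with over 40 N, if the wrist force passes 120 N, or if a joint passes its speed limit or range.

## Working session

There is one attempt and no reset: what is moved stays moved. The work goes in short steps, Python scripts to look and compute and a shell command to move; the robot and the scene stay as the last step left them, time stands still between calls to the robot, and variables do not carry over. Pictures are saved under pics/ and viewed, at most 10 in all, crops included, and the job is handed in when it is done.

```bash
mkdir -p pics; python3 - <<'E'
from cell import manip
import cv2
print(manip.read_state(), manip.tip_reach)
for n in("scene","top"):
    print(n,manip.camera_params(n)); cv2.imwrite(f"pics/{n}0.png",manip.camera(n)[:,:,::-1])
E
```

```text
{'clock': 0.0, 'joints': array([ 1.20338892e+00,  3.00466450e-01,  1.52157552e+00,  7.08167547e-06,
        1.32072110e+00, -6.66033335e-02]), 'qd': array([-0.00034058,  0.00034376, -0.00028635,  0.00050896, -0.00019447,
       -0.00108546]), 'effort': array([-3.17103550e-04, -5.31807983e+01, -3.52732229e+01,  7.08386488e-02,
        2.44464056e-02, -1.49959574e-04]), 'eef_pos': array([162.87142278, 525.06949308, 218.89123051]), 'eef_rot': array([-3.14042528e+00, -8.47404737e-05,  2.84078677e+00]), 'wrist_force': array([-0.64717772,  0.15774463, -0.25282237]), 'moment': array([ 0.0179336 , -0.02587924,  0.01206987]), 'finger_force': 0.0, 'finger_gap': 93.9217613850819} 14.0
scene {'fovy': 54.657320490979075, 'cx': 283.44391456800554, 'cy': 201.99079000924542, 'origin': array([-137.1789492 , -670.8398805 ,  813.36501399]), 'attitude': array([-2.19185327, -0.01490615, -0.85100865])}
top {'fovy': 57.117756426457525, 'cx': 281.84067248766854, 'cy': 207.57125893305323, 'origin': array([ 539.47754373,  -38.69983472, 1493.6085179 ]), 'attitude': array([-3.10984842, -0.00571784, -1.56284526])}
```

View pics/scene0.png

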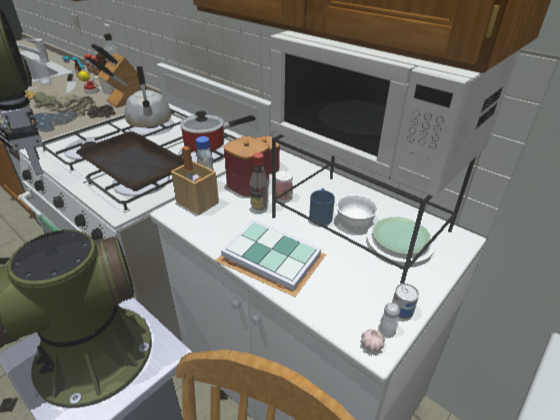

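View pics/top0.png

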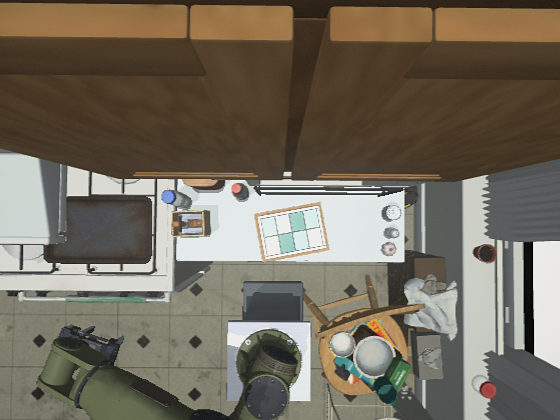

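The scene picture shows the stand at about (195,188), the panel at (272,252) and a black rack behind it. In the top picture the stand is at (191,223) and the panel at (291,231). I'll enlarge both for corner picking.

```bash
python3 - <<'E'
import cv2,numpy as np
t=cv2.imread('pics/top0.png');s=cv2.imread('pics/scene0.png')
A=cv2.resize(t[180:270,155:335],None,fx=4.4,fy=4.4,interpolation=2)
cv2.imwrite('pics/c1.png',A); 
B=cv2.resize(s[130:295,160:330],None,fx=3.6,fy=3.6,interpolation=2);cv2.imwrite('pics/c2.png',B);print(A.shape,B.shape)
E
```

```text
(396, 792, 3) (594, 612, 3)
```

View pics/c1.png

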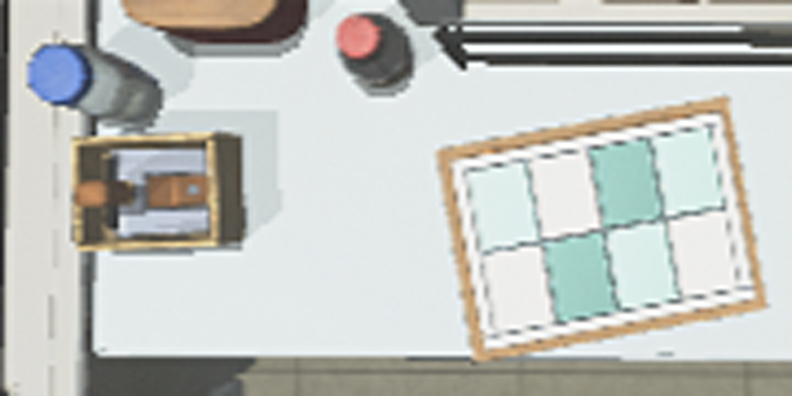

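View pics/c2.png

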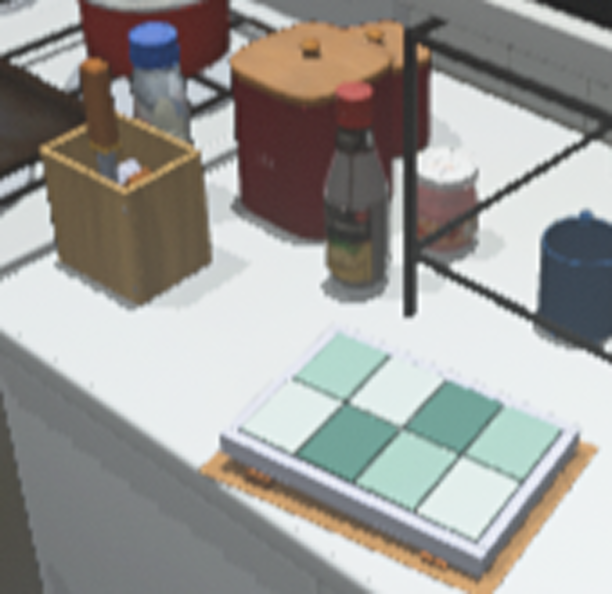

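Crops: stand rim corners are at roughly (76,140), (215,133), (217,245), (76,248) in c1, and at (42,149), (200,152), (124,190) in c2. The handle end is at c1 (90,192) and c2 (95,65), with the nose to the image right (world -y). Underlay corners are at c1 (438,151), (728,98), (766,305), (478,358).

```bash
cat > h.py <<'E'
from cell import manip
import numpy as np, cv2
from scipy.spatial.transform import Rotation as Ro
from scipy.optimize import least_squares
P={n:manip.camera_params(n) for n in("scene","top")}
def proj(n,X):
    p=P[n];f=210/np.tan(np.radians(p['fovy']/2));R=Ro.from_euler('xyz',p['attitude']).as_matrix()
    c=(np.atleast_2d(X)-p['origin'])@R
    return c[:,:2]/c[:,2:]*f+[p['cx'],p['cy']]
def ray(n,uv,z):
    p=P[n];f=210/np.tan(np.radians(p['fovy']/2));R=Ro.from_euler('xyz',p['attitude']).as_matrix()
    d=R@np.array([(uv[0]-p['cx'])/f,(uv[1]-p['cy'])/f,1]);o=p['origin'];return o+d*(z-o[2])/d[2]
def tri(us,ut):
    return least_squares(lambda X:np.r_[proj('scene',X)[0]-us,proj('top',X)[0]-ut],[500,0,50])
c1=lambda u,v:((np.array([u,v])+.5)/4.4-.5+[155,180])
c2=lambda u,v:((np.array([u,v])+.5)/3.6-.5+[160,130])
def place(p,L):
    c,s=np.cos(p[2]),np.sin(p[2]);L=np.array(L,float)
    return np.c_[p[0]+c*L[:,0]-s*L[:,1],p[1]+s*L[:,0]+c*L[:,1],L[:,2]]
def fit(obs,p0):
    f=lambda p:np.concatenate([proj(n,place(p,[l]))[0]-uv for n,uv,l in obs])
    r=least_squares(f,p0);print(r.x.round(3),np.abs(r.fun).round(1));return r.x
E
python3 - <<'E'
from h import *
# stand: x axis -> world -y ; y axis -> world +x
S='scene';T='top'
obs=[(T,c1(76,140),(-58,46,125)),(T,c1(215,133),(58,46,125)),(T,c1(217,245),(58,-46,125)),(T,c1(76,248),(-58,-46,125)),
(S,c2(42,149),(-58,-46,125)),(S,c2(200,152),(58,46,125)),(S,c2(124,190),(58,-46,125)),(S,c2(137,303),(58,-46,0))]
p=fit(obs,[550,350,-1.57]);print('handle',place(p,[(-22,0,205)]))
fit(obs[:4],p);fit(obs[4:],p)
r=tri(c2(95,65),c1(90,192));print('handle top tri',r.x,r.fun)
obs=[(T,c1(438,151),(95,131,3)),(T,c1(728,98),(95,-131,3)),(T,c1(766,305),(-95,-131,3)),(T,c1(478,358),(-95,131,3)),
(S,c2(202,470),(-95,131,3)),(S,c2(487,594),(-95,-131,3)),(S,c2(597,450),(95,-131,3))]
q=fit(obs,[500,0,0]);fit(obs[:4],q);fit(obs[4:],q)
# garlic, bottle, rack post, front table edge
print('edge',ray(T,c1(300,357),0),'rackpost',ray(S,c2(409,315),0),ray(T,c1(465,65),0),'sauce',tri(c2(354,92),c1(357,36)).x,'squeeze',tri(c2(155,40),c1(58,72)).x)
for u in((277,137),(415,195),(410,275)): print(ray(S,u,150))
E
```

```text
[525.818 286.474  -1.538] [0.8 1.1 0.4 0.3 0.4 0.3 0.4 0.4 1.1 0.7 0.6 0.5 0.2 0.6 0.5 1.3]
handle [[525.10716295 308.46238648 205.        ]]
[525.227 286.243  -1.534] [0.7 0.8 0.4 0.2 0.6 0.4 0.2 0.6]
[527.246 287.258  -1.551] [0.8 1.1 0.8 0.7 0.3 0.4 0.4 1. ]
handle top tri [526.23463211 310.00397916 200.5370202 ] [-0.3593666  -0.02294804  0.24696219 -0.29402401]
[ 4.95733e+02 -8.50440e+01  1.91000e-01] [0.4 0.7 0.3 1.  0.8 0.4 0.7 0.8 1.2 0.5 0.  1.6 1.  1.4]
[ 4.95298e+02 -8.51210e+01  1.91000e-01] [0.4 0.6 0.3 0.8 0.8 0.5 0.7 0.9]
[ 4.96223e+02 -8.48440e+01  1.91000e-01] [1.1 0.7 0.1 1.4 1.1 1.5]
edge [380.13069576 179.00332458   0.        ] rackpost [639.24839588  38.02784738   0.        ] [637.42610978  37.05558239   0.        ] sauce [646.21044715 109.006213   200.39043354] squeeze [618.19186511 342.34276205 179.29746927]
[854.15957367 216.05997219 150.        ]
[ 850.21606589 -325.67225558  150.        ]
[ 546.42537922 -464.57888888  150.        ]
```

```bash
cat >> h.py <<'E'
def rel(tgt,yaw=None):
    s=manip.read_state();R=Ro.from_euler('xyz',s['eef_rot']).as_matrix()
    d=R.T@(np.array(tgt)-s['eef_pos'])/10
    t=0 if yaw is None else -np.degrees((yaw-s['eef_rot'][2]+np.pi)%(2*np.pi)-np.pi)/5
    print('cm',d.round(2),'turn',round(t,2))
E
python3 -c "
from h import *
rel([525.6,309,250],1.60)"
```

```text
cm [-41.05  -9.9   -3.1 ] turn 14.22
```

```bash
python3 -m creep '[[1,[0,0,-3],0],[1,[-5,-1,-3.1],2],[1,[-10,-2,-3.1],4],[1,[-15,-3,-3.1],6],[1,[-20,-4,-3.1],8],[1,[-25,-6,-3.1],9.5],[1,[-29,-7,-3.1],11],[1,[-33,-8,-3.1],12.5],[1,[-37,-9,-3.1],14.2],[1,[-41.05,-9.9,-3.1],14.2],[1,[-41.05,-9.9,-3.1],14.2],[1,[-41.05,-9.9,-3.1],14.2]]' 20
python3 - <<'E'
from h import *
rel([525.6,309,171],1.60)
s=manip.camera('scene');t=manip.camera('top')
cv2.imwrite('pics/c3.png',np.hstack([cv2.resize(s[80:220,150:250],None,fx=4,fy=4)[:,:,::-1],cv2.resize(t[160:265,150:250],None,fx=4,fy=4)[:,:,::-1][:420].repeat(1,0) if 0 else cv2.resize(t[160:300,150:250],None,fx=4,fy=4)[:,:,::-1]]))
E
```

```text
clock: 1.3
eef_pos: [525.9, 308.6, 249.7]
eef_rot: [-3.14, 0.0, 1.601]
wrist_force: [-0.6, 0.4, 0.1]
finger_gap: 93.9
finger_force: 0.0
cm [ 0.04 -0.02  7.87] turn 0.01
```

View pics/c3.png

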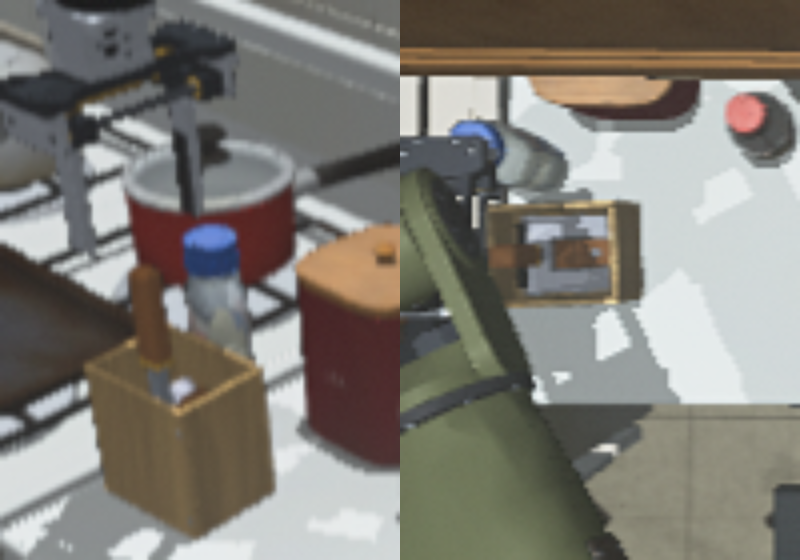

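The fingers straddle the handle end (tips at about (80,240) and (190,200), handle at (145,280)). The squeeze bottle is close on the far side, so I descend half closed.

```bash
python3 -m creep '[[0,[0,0,0],0],[0,[0,0,0],0],[0,[0,0,2],0],[0,[0,0,4],0],[0,[0,0,6],0],[0,[0,0,7.9],0],[0,[0,0,7.9],0],[-1,[0,0,7.9],0],[-1,[0,0,7.9],0],[-1,[0,0,7.9],0],[-1,[0,0,7.9],0],[-1,[0,0,7.9],0]]' 40; python3 -m creep '[[-1,[0,0,0],0],[-1,[0,0,-2],0],[-1,[0,0,-5],0],[-1,[0,0,-8],0],[-1,[0,0,-11],0],[-1,[0,0,-13.5],0],[-1,[0,0,-13.5],0],[-1,[0,0,-13.5],0]]'
```

```text
clock: 2.6
eef_pos: [525.7, 309.3, 172.2]
eef_rot: [3.141, -0.0, 1.602]
wrist_force: [-2.6, 0.7, 5.8]
finger_gap: 19.8
finger_force: 39.9
clock: 3.4
eef_pos: [525.6, 309.0, 305.0]
eef_rot: [-3.14, 0.001, 1.602]
wrist_force: [0.5, -0.8, -4.5]
finger_gap: 19.8
finger_force: 40.0
```

```bash
python3 -c "
from h import *
rel([469.5,118,305],1.76);rel([469.5,118,175],1.76)"
```

```text
cm [-18.92  -6.19   0.02] turn -1.82
cm [-18.91  -6.18  13.02] turn -1.82
```

```bash
python3 -m creep '[[-1,[-3,-1,0],-0.4],[-1,[-7,-2,0],-0.8],[-1,[-11,-3.5,0],-1.2],[-1,[-15,-5,0],-1.82],[-1,[-18.9,-6.2,2],-1.82],[-1,[-18.9,-6.2,6],-1.82],[-1,[-18.9,-6.2,10],-1.82],[-1,[-18.9,-6.2,12.5],-1.82],[-1,[-18.9,-6.2,12.5],-1.82]]'; python3 - <<'E'
from h import *
s=manip.camera('scene')
cv2.imwrite('pics/c4.png',cv2.resize(s[80:300,150:350],None,fx=2.7,fy=2.7)[:,:,::-1])
E
```

```text
clock: 4.3
eef_pos: [467.1, 117.8, 176.8]
eef_rot: [-3.133, -0.0, 1.76]
wrist_force: [-0.5, 0.4, -4.3]
finger_gap: 19.7
finger_force: 40.0
```

View pics/c4.png

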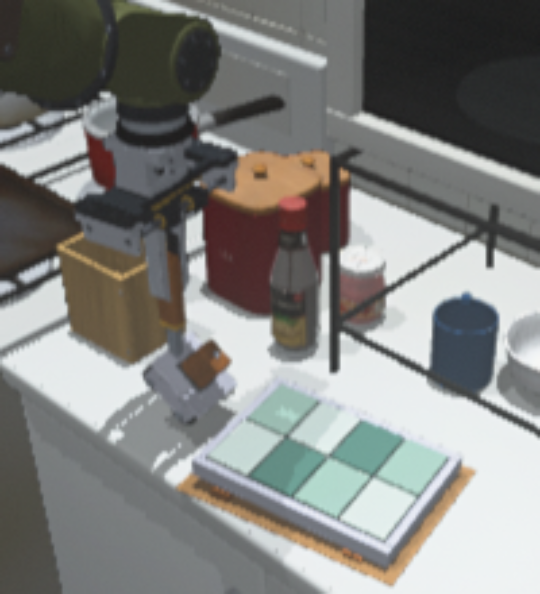

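The roller is held nose down, front roll at about (190,415), clear of the panel's left corner at (195,465). Lowering to touch, then swinging it about the front roll with a light grip.

```bash
python3 -m creep '[[-1,[0,0,0.8],0],[-1,[0,0,1.3],0],[-1,[0,0,1.6],0],[-1,[0,0,1.7],0]]' 15
```

```text
clock: 4.75
eef_pos: [469.6, 118.3, 164.5]
eef_rot: [3.141, 0.0, 1.761]
wrist_force: [0.3, 0.5, -3.9]
finger_gap: 19.8
finger_force: 15.0
```

```bash
python3 -m creep '[[-1,[0,0,0.1],0],[-1,[0,0,0.2],0],[-1,[0,0,0.3],0],[-1,[0,0,0.3],0]]' 10
```

```text
clock: 5.15
eef_pos: [469.6, 118.3, 161.5]
eef_rot: [3.141, 0.0, 1.76]
wrist_force: [0.4, 0.1, -3.0]
finger_gap: 20.0
finger_force: 10.0
```

Contact is just starting. Next, the arc.

```bash
python3 -m creep '[[-1,[0.8,0,0.3],0],[-1,[1.6,0,0.5],0],[-1,[2.6,0,0.85],0],[-1,[3.8,0,1.4],0],[-1,[5,0,2],0],[-1,[6.1,0,2.65],0],[-1,[7.2,0,3.5],0],[-1,[8.1,0,4.3],0],[-1,[8.7,0,4.9],0],[-1,[9,0,5.2],0],[-1,[9,0,5.3],0],[-1,[9,0,5.3],0]]' 8; python3 - <<'E'
from h import *
s=manip.camera('scene')
cv2.imwrite('pics/c5.png',cv2.resize(s[80:300,150:350],None,fx=2.7,fy=2.7)[:,:,::-1])
E
```

```text
clock: 6.35
eef_pos: [452.5, 206.5, 108.3]
eef_rot: [-3.141, 0.0, 1.76]
wrist_force: [0.4, -0.3, -1.1]
finger_gap: 20.1
finger_force: 8.0
```

View pics/c5.png

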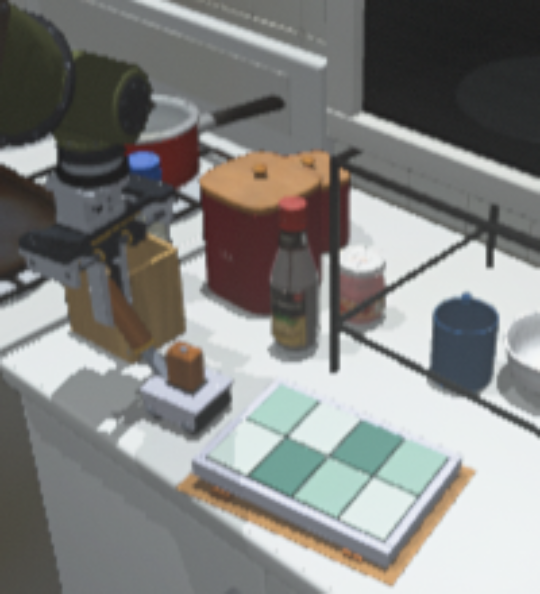

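The roller sits level on its rolls (block at about (185,365)), with the fingers on the handle at (125,300). Releasing and rising.

```bash
python3 -m creep '[[0,[0,0,0],0],[0,[0,0,0],0],[0,[0,0,0],0],[0,[0,0,-2],0],[0,[0,0,-5],0],[0,[0,0,-8],0],[0,[0,0,-8],0]]'; python3 - <<'E'
from h import *
rel([470,115.2,188]);rel([470,115.2,65])
s=manip.camera('scene');t=manip.camera('top')
cv2.imwrite('pics/c6.png',np.hstack([cv2.resize(a,None,fx=4,fy=4,interpolation=2)[:,:,::-1] for a in(s[190:290,185:285],t[185:285,195:295])]))
print(proj('scene',[470,115.2,90]),proj('top',[470,115.2,90]))
E
```

```text
clock: 7.1
eef_pos: [453.9, 207.2, 192.2]
eef_rot: [3.135, -0.001, 1.76]
wrist_force: [-0.2, 1.1, -0.9]
finger_gap: 46.6
finger_force: 0.0
cm [-9.34 -0.16  0.41] turn 0
cm [-9.35 -0.23 12.71] turn 0
[[215.86263977 208.26446839]] [[237.06001438 238.64436842]]
```

View pics/c6.png

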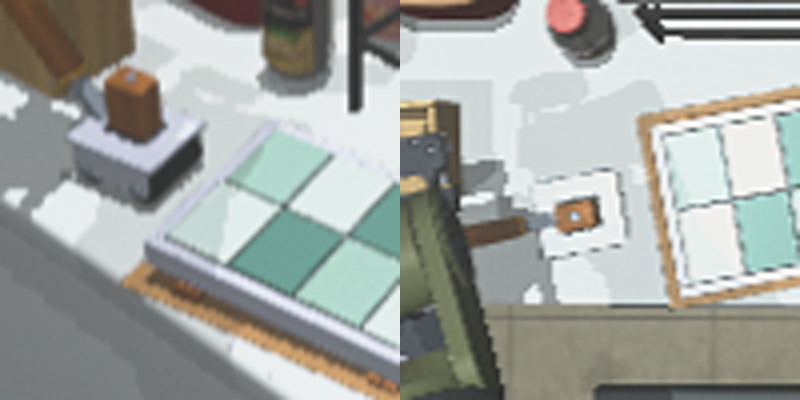

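Block top is at scene crop (130,73) and top crop (176,214). That is 1.5–2 px to the right of the prediction, so it is a few mm further along -y.

```bash
python3 - <<'E'
from h import *
r=tri(np.array([217.4,208.1]),np.array([238.9,238.4]));print(r.x,r.fun)
print(ray('top',(238.9,238.4),90),ray('scene',(217.4,208.1),90))
rel([470.5,110,188],1.76)
E
```

```text
[470.82003057 108.43318331  93.52135904] [ 0.0884207   0.00312324 -0.07384784  0.07914481]
[470.93596611 108.53876053  90.        ] [473.62741384 112.451266    90.        ]
cm [-9.83 -0.07  0.06] turn 0.0
```

```bash
python3 -m creep '[[0,[-4,0,0],0],[0,[-8,0,0],0],[0,[-9.9,-0.05,0],0],[0,[-9.9,-0.05,3],0],[0,[-9.9,-0.05,6.5],0],[0,[-9.9,-0.05,9.5],0],[0,[-9.9,-0.05,11.5],0],[0,[-9.9,-0.05,12.4],0],[0,[-9.9,-0.05,12.4],0]]'; python3 -m creep '[[-1,[0,0,0],0],[-1,[0,0,0],0],[-1,[0,0,0],0],[-1,[0,0,0],0]]' 50;  python3 -m creep '[[-1,[0,0,-1],0],[-1,[0,0,-2.5],0],[-1,[0,0,-4],0],[-1,[0,0,-5.5],0],[-1,[0,0,-5.5],0]]'
python3 -c "
from h import *
c=[495.5,-85];a=.191
u=lambda x,y:np.array([c[0]+np.cos(a)*x-np.sin(a)*y,c[1]+np.sin(a)*x+np.cos(a)*y])
for L in(-36,36):
  for y in(78,-78): print(L,y,u(L,y)); rel([*u(L,y),120],a+np.pi/2)
"
```

```text
clock: 8.1
eef_pos: [469.9, 109.2, 63.1]
eef_rot: [-3.139, -0.0, 1.76]
wrist_force: [0.5, 0.7, 0.9]
finger_gap: 47.1
finger_force: 0.0
clock: 8.5
eef_pos: [471.2, 109.4, 65.2]
eef_rot: [3.14, 0.0, 1.76]
wrist_force: [-0.5, -0.4, 4.6]
finger_gap: 25.6
finger_force: 50.0
clock: 9.0
eef_pos: [471.4, 109.5, 121.4]
eef_rot: [3.139, 0.0, 1.76]
wrist_force: [0.2, 1.0, -4.8]
finger_gap: 25.6
finger_force: 50.0
-36 78 [445.34708137 -15.25270792]
cm [-11.76  -4.91   0.12] turn -0.02
-36 -78 [ 474.96224689 -168.41583002]
cm [-27.36  -4.89   0.13] turn -0.02
36 78 [516.03775311  -1.58416998]
cm [-11.75   2.29   0.15] turn -0.02
36 -78 [ 545.65291863 -154.74729208]
cm [-27.35   2.31   0.15] turn -0.02
```

```bash
python3 -m creep '[[-1,[-3,-1,0],0],[-1,[-6,-2.5,0],0],[-1,[-9,-4,0],0],[-1,[-11.75,-4.9,0],0],[-1,[-11.75,-4.9,0.6],0],[-1,[-11.75,-4.9,1.1],0],[-1,[-11.75,-4.9,1.3],0],[-1,[-11.75,-4.9,1.3],0]]'; python3 -m creep '[[-1,[0,0,0.1],0],[-1,[0,0,0.2],0],[-1,[0,0,0.3],0],[-1,[0,0,0.3],0]]'
```

```text
clock: 9.8
eef_pos: [444.6, -14.5, 106.0]
eef_rot: [-3.141, -0.0, 1.762]
wrist_force: [-0.2, -0.4, -3.9]
finger_gap: 25.9
finger_force: 50.0
clock: 10.2
eef_pos: [445.0, -15.2, 103.6]
eef_rot: [3.141, 0.0, 1.761]
wrist_force: [-0.6, 0.5, 1.9]
finger_gap: 25.6
finger_force: 50.0
```

```bash
python3 -m creep '[[-1,[0,0,0.05],0],[-1,[0,0,0.1],0],[-1,[0,0,0.1],0]]'; python3 -m creep '[[-1,[0,0,0.05],0],[-1,[0,0,0.1],0],[-1,[0,0,0.1],0]]'
```

```text
clock: 10.5
eef_pos: [445.0, -15.3, 102.9]
eef_rot: [3.141, 0.0, 1.76]
wrist_force: [-2.8, 1.1, 7.5]
finger_gap: 25.8
finger_force: 50.0
clock: 10.8
eef_pos: [445.2, -15.3, 102.6]
eef_rot: [3.141, 0.0, 1.76]
wrist_force: [-6.1, -0.2, 17.8]
finger_gap: 25.4
finger_force: 50.0
```

```bash
python3 -m creep '[[-1,[-0.3,0,0],0],[-1,[-0.6,0,0],0],[-1,[-0.9,0,0],0],[-1,[-1.2,0,0],0],[-1,[-1.5,0,0],0],[-1,[-1.8,0,0],0]]'; python3 -m creep '[[-1,[-0.3,0,0],0],[-1,[-0.6,0,0],0],[-1,[-0.9,0,0],0],[-1,[-1.2,0,0],0],[-1,[-1.5,0,0],0],[-1,[-1.8,0,0],0]]'
```

```text
clock: 11.4
eef_pos: [448.5, -33.2, 102.0]
eef_rot: [3.141, 0.0, 1.76]
wrist_force: [-3.0, -0.3, 7.7]
finger_gap: 25.7
finger_force: 50.0
clock: 12.0
eef_pos: [451.7, -50.8, 101.4]
eef_rot: [3.141, 0.0, 1.76]
wrist_force: [1.6, 0.7, -1.1]
finger_gap: 25.5
finger_force: 50.0
```

```bash
python3 -m creep '[[-1,[0,0,0.1],0],[-1,[0,0,0.2],0],[-1,[0,0,0.2],0]]'; python3 -m creep '[[-1,[0,0,0.05],0],[-1,[0,0,0.1],0],[-1,[0,0,0.1],0]]'
```

```text
clock: 12.3
eef_pos: [452.1, -51.2, 100.9]
eef_rot: [3.14, 0.001, 1.761]
wrist_force: [-5.4, -2.3, 22.2]
finger_gap: 26.0
finger_force: 50.0
clock: 12.6
eef_pos: [452.2, -51.3, 100.7]
eef_rot: [3.14, 0.002, 1.761]
wrist_force: [-10.0, -3.5, 34.4]
finger_gap: 26.0
finger_force: 50.0
```

```bash
python3 -m creep '[[-1,[0,0,-0.1],0],[-1,[0.4,0,-0.12],0],[-1,[0.8,0,-0.14],0],[-1,[1.2,0,-0.16],0],[-1,[1.6,0,-0.18],0],[-1,[1.6,0,-0.18],0]]'; python3 -m creep '[[-1,[0.4,0,-0.02],0],[-1,[0.8,0,-0.04],0],[-1,[1.2,0,-0.06],0],[-1,[1.6,0,-0.08],0],[-1,[1.6,0,-0.08],0]]'
```

```text
clock: 13.2
eef_pos: [448.9, -35.0, 101.7]
eef_rot: [3.14, 0.001, 1.761]
wrist_force: [-5.3, -1.6, 23.5]
finger_gap: 25.9
finger_force: 50.0
clock: 13.7
eef_pos: [445.9, -19.2, 102.3]
eef_rot: [3.141, 0.001, 1.761]
wrist_force: [-5.5, -0.4, 19.9]
finger_gap: 25.7
finger_force: 50.0
```

```bash
python3 -m creep '[[-1,[-0.4,0,0.02],0],[-1,[-0.8,0,0.04],0],[-1,[-1.2,0,0.06],0],[-1,[-1.6,0,0.08],0],[-1,[-2,0,0.1],0],[-1,[-2.4,0,0.12],0],[-1,[-2.8,0,0.14],0],[-1,[-3.2,0,0.16],0]]'; python3 -m creep '[[-1,[-0.4,0,0.02],0],[-1,[-0.8,0,0.04],0],[-1,[-1.2,0,0.06],0],[-1,[-1.6,0,0.08],0],[-1,[-2,0,0.1],0],[-1,[-2.4,0,0.12],0]]'
```

```text
clock: 14.5
eef_pos: [452.1, -51.1, 100.8]
eef_rot: [3.14, 0.001, 1.761]
wrist_force: [-4.9, -0.9, 20.5]
finger_gap: 25.6
finger_force: 50.0
clock: 15.1
eef_pos: [456.7, -74.7, 99.9]
eef_rot: [3.14, 0.001, 1.761]
wrist_force: [-5.8, -0.6, 24.6]
finger_gap: 25.9
finger_force: 50.0
```

```bash
python3 -m creep '[[-1,[-0.4,0,0.015],0],[-1,[-0.8,0,0.03],0],[-1,[-1.2,0,0.045],0],[-1,[-1.6,0,0.065],0],[-1,[-2,0,0.085],0],[-1,[-2.4,0,0.105],0]]'; python3 -m creep '[[-1,[-0.4,0,0.02],0],[-1,[-0.8,0,0.04],0],[-1,[-1.2,0,0.06],0],[-1,[-1.6,0,0.08],0],[-1,[-2,0,0.1],0],[-1,[-2.4,0,0.12],0]]'
```

```text
clock: 15.7
eef_pos: [461.3, -98.3, 98.8]
eef_rot: [3.14, 0.001, 1.761]
wrist_force: [-4.8, -1.0, 23.0]
finger_gap: 25.5
finger_force: 50.0
clock: 16.3
eef_pos: [465.9, -121.8, 97.6]
eef_rot: [3.14, 0.001, 1.761]
wrist_force: [-4.6, 2.1, 23.9]
finger_gap: 25.8
finger_force: 50.0
```

```bash
python3 -m creep '[[-1,[-0.4,0,0.02],0],[-1,[-0.8,0,0.04],0],[-1,[-1.2,0,0.06],0],[-1,[-1.6,0,0.08],0],[-1,[-2,0,0.1],0],[-1,[-2.4,0,0.12],0]]'; python3 -m creep '[[-1,[-0.4,0,0.02],0],[-1,[-0.8,0,0.04],0],[-1,[-1.2,0,0.06],0],[-1,[-1.6,0,0.08],0],[-1,[-2,0,0.1],0],[-1,[-2.4,0,0.12],0],[-1,[-2.4,0,0.12],0]]'
```

```text
clock: 16.9
eef_pos: [470.5, -145.7, 96.7]
eef_rot: [3.139, 0.002, 1.761]
wrist_force: [-4.0, -0.3, 22.6]
finger_gap: 25.8
finger_force: 50.0
clock: 17.6
eef_pos: [475.1, -169.4, 95.3]
eef_rot: [3.139, 0.002, 1.76]
wrist_force: [-2.8, -3.2, 19.6]
finger_gap: 25.9
finger_force: 50.0
```

```bash
python3 -m creep '[[-1,[0,0,-1],0],[-1,[0,0,-2],0],[-1,[0,2.5,-2],0],[-1,[0,5,-2],0],[-1,[0,7.2,-2],0],[-1,[0,7.2,-1.5],0],[-1,[0,7.2,-1],0],[-1,[0,7.2,-0.7],0],[-1,[0,7.2,-0.7],0]]'; python3 -m creep '[[-1,[0,0,0.1],0],[-1,[0,0,0.2],0],[-1,[0,0,0.3],0],[-1,[0,0,0.4],0],[-1,[0,0,0.4],0]]'
```

```text
clock: 18.5
eef_pos: [544.0, -155.0, 100.0]
eef_rot: [-3.14, -0.001, 1.76]
wrist_force: [-0.5, -0.1, -4.5]
finger_gap: 26.0
finger_force: 50.0
clock: 19.0
eef_pos: [545.0, -155.1, 97.6]
eef_rot: [3.141, 0.0, 1.76]
wrist_force: [-3.4, 0.1, 6.2]
finger_gap: 25.7
finger_force: 50.0
```

```bash
python3 -m creep '[[-1,[0,0,0.1],0],[-1,[0,0,0.2],0],[-1,[0,0,0.2],0]]'; python3 -m creep '[[-1,[0,0,0.05],0],[-1,[0,0,0.1],0],[-1,[0,0,0.1],0]]'
```

```text
clock: 19.3
eef_pos: [545.0, -155.0, 95.8]
eef_rot: [3.141, 0.0, 1.76]
wrist_force: [-4.1, -0.5, 8.6]
finger_gap: 25.8
finger_force: 50.0
clock: 19.6
eef_pos: [545.1, -155.3, 95.5]
eef_rot: [3.141, 0.001, 1.761]
wrist_force: [-6.8, -0.5, 15.9]
finger_gap: 25.6
finger_force: 50.0
```

```bash
python3 -m creep '[[-1,[0.4,0,-0.01],0],[-1,[0.8,0,-0.03],0],[-1,[1.2,0,-0.05],0],[-1,[1.6,0,-0.07],0],[-1,[2,0,-0.09],0],[-1,[2.4,0,-0.11],0]]'; python3 -m creep '[[-1,[0.4,0,-0.02],0],[-1,[0.8,0,-0.04],0],[-1,[1.2,0,-0.06],0],[-1,[1.6,0,-0.08],0],[-1,[2,0,-0.1],0],[-1,[2.4,0,-0.12],0]]'
```

```text
clock: 20.2
eef_pos: [540.7, -132.0, 96.8]
eef_rot: [3.14, 0.002, 1.76]
wrist_force: [-7.9, -2.5, 17.5]
finger_gap: 26.1
finger_force: 50.0
clock: 20.8
eef_pos: [536.3, -108.7, 97.9]
eef_rot: [3.14, 0.003, 1.761]
wrist_force: [-5.5, -7.8, 13.7]
finger_gap: 25.7
finger_force: 50.0
```

```bash
python3 -m creep '[[-1,[0.4,0,0.02],0],[-1,[0.8,0,0.02],0],[-1,[1.2,0,0],0],[-1,[1.6,0,-0.02],0],[-1,[2,0,-0.04],0],[-1,[2.4,0,-0.06],0]]'; python3 -m creep '[[-1,[0.4,0,-0.02],0],[-1,[0.8,0,-0.04],0],[-1,[1.2,0,-0.06],0],[-1,[1.6,0,-0.08],0],[-1,[2,0,-0.1],0],[-1,[2.4,0,-0.12],0]]'
```

```text
clock: 21.4
eef_pos: [531.8, -84.8, 98.8]
eef_rot: [3.14, 0.002, 1.761]
wrist_force: [-8.8, -3.3, 20.8]
finger_gap: 25.8
finger_force: 50.0
clock: 22.0
eef_pos: [527.2, -61.1, 99.8]
eef_rot: [3.14, 0.002, 1.761]
wrist_force: [-7.9, -3.2, 19.1]
finger_gap: 25.6
finger_force: 50.0
```

```bash
python3 -m creep '[[-1,[0.4,0,-0.02],0],[-1,[0.8,0,-0.035],0],[-1,[1.2,0,-0.055],0],[-1,[1.6,0,-0.075],0],[-1,[2,0,-0.095],0],[-1,[2.4,0,-0.11],0],[-1,[2.8,0,-0.13],0]]'; python3 -m creep '[[-1,[0.4,0,-0.02],0],[-1,[0.8,0,-0.04],0],[-1,[1.2,0,-0.06],0],[-1,[1.6,0,-0.08],0],[-1,[2,0,-0.1],0],[-1,[2.4,0,-0.12],0],[-1,[2.8,0,-0.135],0],[-1,[3.1,0,-0.15],0],[-1,[3.1,0,-0.15],0]]'
```

```text
clock: 22.7
eef_pos: [522.2, -33.6, 101.2]
eef_rot: [3.139, 0.002, 1.761]
wrist_force: [-6.7, -4.1, 19.1]
finger_gap: 25.7
finger_force: 50.0
clock: 23.6
eef_pos: [516.1, -2.7, 102.4]
eef_rot: [3.14, 0.001, 1.761]
wrist_force: [-6.6, -1.4, 17.2]
finger_gap: 25.3
finger_force: 50.0
```

Lane b matches lane a's heights. There is time to spare, so I'll make a second, slightly firmer pass back along lane b.

```bash
python3 -m creep '[[-1,[-0.4,0,0.05],0],[-1,[-1,0,0.085],0],[-1,[-1.6,0,0.115],0],[-1,[-2.2,0,0.145],0],[-1,[-2.8,0,0.17],0],[-1,[-3.4,0,0.2],0],[-1,[-4,0,0.225],0],[-1,[-4.6,0,0.255],0],[-1,[-5.2,0,0.28],0]]'; python3 -m creep '[[-1,[-0.6,0,0.028],0],[-1,[-1.2,0,0.056],0],[-1,[-1.8,0,0.084],0],[-1,[-2.4,0,0.112],0],[-1,[-3,0,0.14],0],[-1,[-3.6,0,0.168],0],[-1,[-4.2,0,0.195],0],[-1,[-4.8,0,0.223],0]]'
```

```text
clock: 24.5
eef_pos: [526.3, -54.2, 100.0]
eef_rot: [3.139, 0.001, 1.76]
wrist_force: [-6.0, -0.8, 19.7]
finger_gap: 26.2
finger_force: 50.0
clock: 25.3
eef_pos: [535.5, -101.6, 97.8]
eef_rot: [3.139, 0.002, 1.76]
wrist_force: [-4.9, -0.7, 17.2]
finger_gap: 25.9
finger_force: 50.0
```

```bash
python3 -m creep '[[-1,[-0.6,0,0.05],0],[-1,[-1.2,0,0.08],0],[-1,[-1.8,0,0.11],0],[-1,[-2.4,0,0.14],0],[-1,[-3,0,0.17],0],[-1,[-3.6,0,0.2],0],[-1,[-4.2,0,0.23],0],[-1,[-4.8,0,0.25],0],[-1,[-5.3,0,0.275],0],[-1,[-5.3,0,0.275],0]]'; python3 - <<'E'
from h import *
s=manip.camera('scene')
cv2.imwrite('pics/c7.png',cv2.resize(s[130:310,180:360],None,fx=3.3,fy=3.3,interpolation=2)[:,:,::-1])
E
```

```text
clock: 26.3
eef_pos: [545.8, -154.2, 95.4]
eef_rot: [3.138, 0.003, 1.76]
wrist_force: [-3.8, -1.2, 19.2]
finger_gap: 25.7
finger_force: 50.0
```

View pics/c7.png

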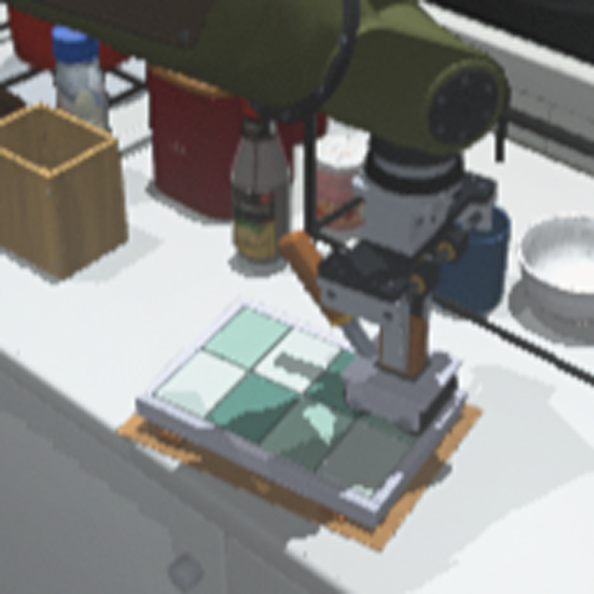

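The picture shows the roller at the far end of lane b (about (400,390)), with the tiles in line with the trim and bystanders in place. Moving it back to the clear worktop.

```bash
python3 -c "
from h import *
rel([471,112,127],1.76)"; python3 -m creep '[[-1,[0,0,-1],0],[-1,[0,0,-2.5],0],[-1,[0,0,-3.6],0],[-1,[0,0,-3.6],0]]'; python3 -c "
from h import *
rel([471,112,127],1.76);rel([471,112,66],1.76)"
```

```text
cm [27.52 -2.32 -3.24] turn 0.0
clock: 26.75
eef_pos: [545.1, -153.1, 130.3]
eef_rot: [3.139, 0.001, 1.761]
wrist_force: [0.6, -0.4, -4.3]
finger_gap: 25.8
finger_force: 50.0
cm [27.43 -2.28  0.29] turn 0.01
cm [27.44 -2.29  6.39] turn 0.01
```

```bash
python3 -m creep '[[-1,[3,-0.3,0],0],[-1,[7,-0.6,0],0],[-1,[11,-1,0],0],[-1,[15,-1.4,0],0],[-1,[19,-1.8,0],0],[-1,[23,-2.1,0],0],[-1,[26,-2.3,0],0],[-1,[27.4,-2.3,0.5],0],[-1,[27.4,-2.3,2.5],0],[-1,[27.4,-2.3,4.5],0],[-1,[27.4,-2.3,5.8],0],[-1,[27.4,-2.3,5.8],0]]'; python3 -m creep '[[-1,[0,0,0.2],0],[-1,[0,0,0.4],0],[-1,[0,0,0.5],0],[-1,[0,0,0.5],0]]' 20
```

```text
clock: 27.95
eef_pos: [469.4, 111.3, 68.9]
eef_rot: [-3.138, -0.0, 1.76]
wrist_force: [0.1, 0.4, -4.2]
finger_gap: 25.8
finger_force: 50.0
clock: 28.35
eef_pos: [470.4, 111.8, 66.0]
eef_rot: [3.141, 0.0, 1.76]
wrist_force: [-0.6, 0.1, -4.2]
finger_gap: 25.3
finger_force: 20.0
```

```bash
python3 -m creep '[[-1,[0,0,0.1],0],[-1,[0,0,0.2],0],[-1,[0,0,0.2],0]]' 8
```

```text
clock: 28.65
eef_pos: [470.6, 111.9, 64.7]
eef_rot: [3.141, 0.0, 1.76]
wrist_force: [-3.7, -1.7, 8.4]
finger_gap: 25.7
finger_force: 8.0
```

In contact with the worktop; open and rise.

```bash
python3 -m creep '[[0,[0,0,-0.1],0],[0,[0,0,-0.1],0],[0,[0,0,-0.1],0],[0,[0,0,-2],0],[0,[0,0,-5],0],[0,[0,0,-9],0],[0,[0,0,-13],0],[0,[0,0,-13],0],[0,[0,0,-13],0],[0,[0,0,-13],0]]';  python3 - <<'E'
from h import *
s=manip.camera('scene')
cv2.imwrite('pics/c8.png',cv2.resize(s[150:310,180:360],None,fx=3.3,fy=3.3,interpolation=2)[:,:,::-1])
E
```

```text
clock: 29.65
eef_pos: [469.8, 111.7, 192.4]
eef_rot: [-3.14, -0.0, 1.76]
wrist_force: [-0.3, 0.7, 0.3]
finger_gap: 47.1
finger_force: 0.0
```

View pics/c8.png

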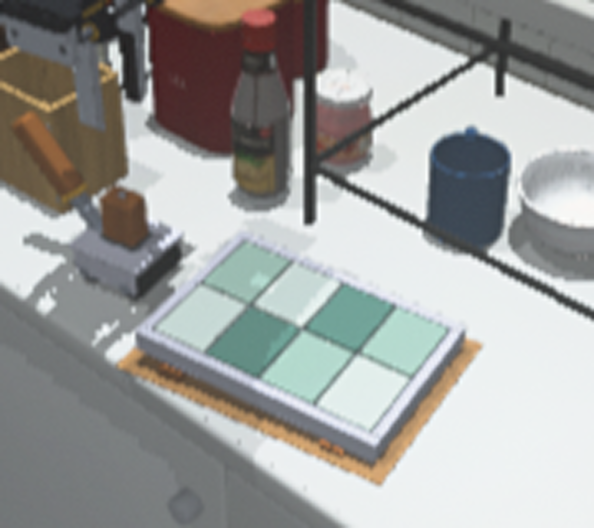

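The roller stands level on the worktop (about (130,250)), the tiles look flush, and the gripper is clear.

```bash
python3 -c "
from cell import manip
print(manip.sign_off())"
```

```text
the job is handed in; nothing more can be done
None
```

I handed the job in at about 30 s without seeing a verdict: both lanes were rolled at roughly 20–30 N (one brief 38 N peak), all eight tiles appear flush from the picture and matching roller heights, and the roller stands free on its rolls on the worktop, off the panel.

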